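Gauge a guide block in the bench caliper and file it in the tray

TASK

Take the loose aluminium guide block from the black mat, set it flat across the bed between the open jaws of the bench caliper so that they will close on its width, let go, then by its orange handle slide the jaw shut on the block until the dial needle stands in the green, without running it into the red, and hold it there for a second. Slide the jaw all the way back open with the block still lying on the bed, then lay the block flat in the empty lane of the blue tray with its orange tab towards the tray's yellow end. Set the block down rather than drop it, and leave the other parts on the mat and in the tray where they are.

Things in the scene. Friction and masses are not known exactly. Their poses are not given: they have to be found in the camera images.
- caliper: Bench caliper, fixed: grey bed 260 x 100 mm, top face 20 mm high. Origin: centre of underside; x = closing direction of the jaw, towards the blue gauge head (x 79 to 129 mm, 45 mm high with its upward dial: yellow needle, arc white-green-red); y across the bed. The block is gauged lying across the bed: block x along caliper y, either way round.
- jaw: Sliding jaw. Its origin coincides with the caliper's origin when fully open and shifts along caliper +x by up to 105 mm as it closes; shift = J. Its steel working face (70 mm wide, 1.5 to 16 mm above the bed) lies 60 mm towards -x from this origin; gap to the resting anvil = 110 mm - J. About 2.5 N of friction; the anvil spring pushes it back if let go.
- jaw_handle (a point): Orange upright handle on the sliding jaw, 18 mm along caliper x, 26 mm along y, top 80 mm above the bench, on a carriage 41 mm high; pinch it from above. This point: on its axis, 66 mm above the bench, 38 mm behind the jaw's working face. Axes as the caliper's.
- anvil (a joint): Sprung anvil facing the jaw, m: 0 = at rest, grows as it is pushed in along caliper +x, end stop at 0.016. Spring: 2 N at 0, plus 1 N per mm. It turns the dial needle: white 0 to 0.003, green 0.003 to 0.011, red beyond 0.011.
- anvil_face (a point): Centre of the working face of the sprung anvil (plate 60 mm wide, reaching 16 mm above the bed), 9 mm above the bed; at rest it lies at caliper x = 50 mm. Axes as the caliper's.
- block: Aluminium guide block, 0.28 kg, loose on the black mat. Base 90 x 40 x 18 mm (x, y, z), flat underside; on it a rib 60 x 22 mm, 26 mm high (top at 44 mm), to grip across its 22 mm; at the +x end an orange tab 18 mm wide, 10 mm high, reaching x = 68 mm. Origin: centre of the base's underside, under the rib's centre; z up. The jaws close on the base's 40 mm width.
- tab (a point): Middle of the block's orange tab: 56 mm along block +x, 5 mm above the underside.
- tray: Blue tray, fixed, outside 170 x 145 mm (x, y), 16 mm high, walls and floor 4 mm, divider along x at y = 0: lanes 162 x 66 mm, centres at y = +35 and -35 mm. The +y lane is empty, the -y lane holds a checked block. Yellow strip (18 mm high) at the +x end. Origin: centre of underside. A block centred in a lane has its origin at x = -11 mm.
- checked_block: A guide block like the other, already checked, lying in the tray's -y lane with its tab towards the yellow end. Leave it.
- flange: Brass turned flange standing on the black mat, foot 56 mm diameter and 10 mm high, shank 32 mm diameter, 50 mm high in all. Origin at the centre of its underside. Leave it.
- mat: Black rubber mat, fixed, 250 x 150 mm (x, y), 3 mm thick. Origin at the centre of its underside. The block lies on one half and the flange on the other.
Not all that is in view belongs to the job. Leave any pink look-alike of the block alone.

How it is judged:
By the outcome, as a careful person would: the job done as asked, in the order asked, and still so for the second after the job is handed in, with the robot touching nothing.
It also fails if it takes over 64 s, if anything falls off the work surface, if the arm or the gripper's body presses on something with over 40 N, if the wrist force passes 120 N, or if a joint passes its speed limit or range.

ROBOT

A 7-joint arm with a two-finger parallel gripper is mounted at the origin on the work surface. World frame = base frame: x ahead of the robot, y to its left, z up, the work surface at z = 0. Lengths are in m, angles in rad, forces in N, time in s.
With the tool pointing down it reaches from about 0.4 to 0.9 m from the base axis. Payload 5.5 kg.
Tool frame: the origin (TCP) lies between the finger pads; the fingertips stand 25 mm ahead of it and the grasp point (between the pads) lies 6 mm ahead of it; z points along the fingers, y is the line along which they close (so a half turn about z gives the same grasp; the last joint's range is limited). The gripper opens to 85 mm and grips with 20 to 120 N. Pads are 22 mm wide; open, the fingers measure 114 mm over their backs; the gripper's body (76 mm by 85 mm) begins 54 mm behind the grasp point. The pads swing forward as they close: fully open they stand 13 mm farther back than shut.
Start: joints at [-1.063, 0.501, -0.427, 1.55, 0.221, 1.138, -0.21], TCP at [0.157, 0.631, 0.256] pointing down, gripper open.
Joint ranges: [-2.88, 2.88], [-0.31, 2.03], [-1.54, 1.56], [0.2, 2.42], [-1.41, 4.55], [0.19, 2.02], [-2.57, 2.57]. Speed limits (rad/s): [2.57, 2.57, 3.14, 3.14, 3.14, 3.14, 3.14].

INTERFACE

Orientations are given as a 3x3 rotation matrix whose columns are the frame's x, y, z axes.
In Python, from bench import arm gives the robot as it stands.
- The arm moves only by the shell command python3 -m creep 'ROWS' [FORCE]. ROWS is a JSON object of lists of equal length, an entry for each row: "delta_rot": the turn, a rotation vector about the world's x, y, z scaled (see below), a list of three; "offset": the shift along the world's x, y, z scaled (see below), a list of three; "grip": the gripper's target within -1 to 1 (shut at 1, half-way at 0, fully open at -1). In form: {"delta_rot": [[wx, wy, wz], ...], "offset": [[x, y, z], ...], "grip": [grip, ...]}. A call has 1 to 20 rows; each row shifts and turns the commanded pose from where the row before left it; what a row does not reach is not made up. The controller multiplies each number of a shift by 50 cm and each number of a turn by pi/2 rad. A row lasts 1/8 s, in which the tool goes at most 62.5 mm and 10.7 degrees, less where a joint would pass 70% of its speed; a pose out of reach is approached as far as the arm can. A call with a number of a shift or a turn outside -1 to 1 is refused whole. A call with a gripper value outside its range is refused whole. The fingers move at their own pace and stop on an object; FORCE is the grip in N (left out, the last holds). Time passes only in rows, so rows that do not move let the fingers close. It gives the time, the measured TCP pose, the force, the opening and the grip force at its end, in the units of the state.
- arm.sense(): the state, without advancing time (a new reading comes with each control period).
- arm.capture(name): name is "scene" or "top" or "wrist"; returns (picture, depth): 400x640x3 uint8, blue, green, red; 400x640 float32, m along the optical axis (not along the pixel's ray), 0 where there is no reading.
- arm.camera_info(name): a dict with "intrinsics" (3x3 intrinsics, pixels), "R" (3x3) and "t" (3): a world point X has camera coordinates R X + t; the wrist camera has in their place "T_tool_cam" (4x4, takes a point from camera to tool coordinates, whose origin is the TCP and whose axes are the flange's). Camera axes: x right, y down, z forward; pixel columns grow to the right and rows downward; lengths in m; the calibration is good to about 2 mm. A picture is of the moment at which its call begins: read the wrist's pose just before it. camera_info takes no time and is no camera call.
- arm.finish_job(): hands the job in; it is judged then, once.
The state is a dict: "time": time; "joints": joint angles; "joint_velocities": joint speeds; "joint_torque": joint torques, N m; "tool_pos": TCP position; "tcp_rot": TCP orientation; "contact_force": force on the tool from outside, world axes, zero at the start; "wrist_torque": the same for the moment, N m; "width": finger opening in m; "grip_force": force on a finger pad.
Only numpy, scipy, OpenCV 4.12 (cv2) and the standard library are available. Lean on these libraries where they do the work, as an engineer would, in place of code of your own. Each camera call takes 0.05 s, during which the arm holds its last target. There are 200 camera calls.

## Working session

There is one attempt and no reset: what is moved stays moved. The work goes in short steps, Python scripts to look and compute and a shell command to move; the robot and the scene stay as the last step left them, time stands still between calls to the robot, and variables do not carry over. Pictures are saved under pics/ and viewed, at most 13 in all, crops included, and the job is handed in when it is done.

```bash
mkdir -p pics; ls
python3 - <<'E'
from bench import arm
import cv2,numpy as np
s=arm.sense();print(s['time'],s['tool_pos'],np.round(s['tcp_rot'],3).tolist(),s['width'])
for n in("scene","top"):
    im,d=arm.capture(n);cv2.imwrite(f'pics/{n}0.png',im);np.savez(f'{n}0.npz',im=im,d=d)
    c=arm.camera_info(n);print(n,{k:np.round(v,3).tolist() for k,v in c.items()})
E
```

```text
pics
0.0 [0.15740912 0.62995179 0.25524083] [[-0.97, 0.242, -0.001], [0.242, 0.97, -0.002], [0.0, -0.002, -1.0]] 0.08533167288148312
scene {'intrinsics': [[425.704, 0.0, 315.344], [0.0, 425.704, 193.435], [0.0, 0.0, 1.0]], 'R': [[-0.716, 0.698, 0.011], [0.533, 0.557, -0.637], [-0.451, -0.451, -0.771]], 't': [0.233, -0.242, 1.677]}
top {'intrinsics': [[519.741, 0.0, 320.273], [0.0, 519.741, 196.47], [0.0, 0.0, 1.0]], 'R': [[0.009, -1.0, 0.006], [-0.99, -0.01, -0.138], [0.138, -0.005, -0.99]], 't': [0.071, 0.436, 1.772]}
```

View pics/top0.png

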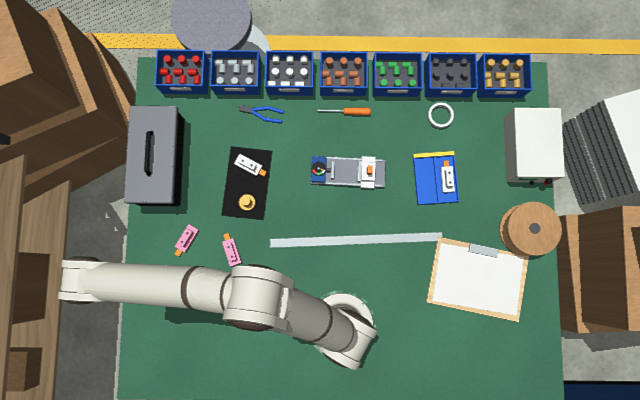

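View pics/scene0.png

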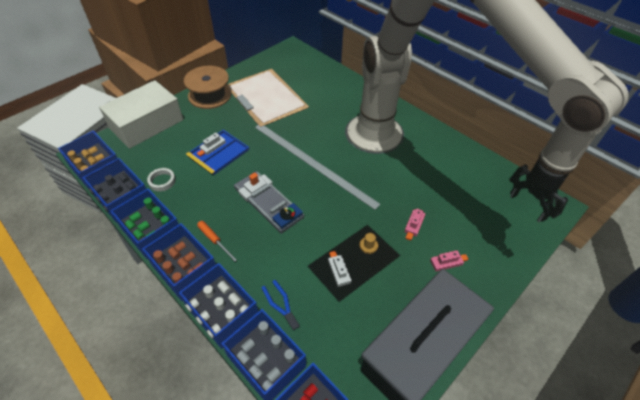

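The top view shows the block on the mat at about (250,163), with its tab towards (265,174). The flange is at (247,202). The caliper spans (312–385, 158–188) with its blue gauge head on the left and handle at (370,171). The tray is at (436,178), yellow end up, with its left lane empty. Two pink decoys sit at (186,239) and (231,249).

```bash
cat > h.py <<'E'
import numpy as np,cv2
from bench import arm
def cloud(n,im=None,d=None,s=None):
    c=arm.camera_info(n)
    if im is None:
        s=arm.sense(); im,d=arm.capture(n)
    K=np.array(c['intrinsics']);v,u=np.mgrid[:400,:640]
    P=np.stack([(u-K[0,2])/K[0,0]*d,(v-K[1,2])/K[1,1]*d,d],-1)
    if 'R' in c: W=(P-np.array(c['t']))@np.array(c['R'])
    else:
        T=np.array(c['T_tool_cam']); W=(P@T[:3,:3].T+T[:3,3])@np.array(s['tcp_rot']).T+np.array(s['tool_pos'])
    W[d==0]=np.nan
    return im,W
def rect(m,W):
    p=W[m][:,:2].astype(np.float32);(c,wh,a)=cv2.minAreaRect(p)
    return len(p),np.round(c,4),np.round(wh,4),round(a,1),'z',np.round(np.nanmedian(W[m][:,2]),4)
def big(m):
    n,l,st,_=cv2.connectedComponentsWithStats(m.astype(np.uint8))
    return l==1+np.argmax(st[1:,4])
E
python3 - <<'E'
from h import *
z=np.load('top0.npz');im,W=cloud('top',z['im'],z['d'])
hsv=cv2.cvtColor(im,cv2.COLOR_BGR2HSV);H,S,V=[hsv[...,i].astype(int) for i in range(3)]
def roi(a,b,c,d):
    m=np.zeros(H.shape,bool);m[c:d,a:b]=1;return m
Z=np.nan_to_num(W[...,2])
for name,m in dict(table=roi(300,400,205,225),block=roi(225,275,145,180)&(Z>.010),blkwhite=roi(225,275,145,180)&(V>150)&(S<60),
  tab=roi(225,275,145,180)&(S>130)&(H<20)&(V>120),flange=roi(225,275,185,215)&(Z>.02),mat=roi(215,280,140,225)&(V<45),
  cal=roi(300,395,150,195)&(Z>.012),head=roi(305,335,150,195)&(Z>.035),carr=roi(350,395,150,195)&(Z>.033)&(Z<.055),handle=roi(350,395,150,195)&(S>130)&(H<20)&(V>120),
  tray=roi(405,470,145,210)&(H>100)&(H<130)&(S>130),yel=roi(405,470,145,210)&(H>20)&(H<35)&(S>120),cb=roi(405,470,145,210)&(Z>.024)).items():
    m&=np.isfinite(W[...,2]); print(name,*rect(m,W) if m.sum()>3 else m.sum())
crop=cv2.resize(im[140:220,210:470],None,fx=3,fy=3,interpolation=cv2.INTER_CUBIC);cv2.imwrite('pics/crop.png',crop)
E
```

```text
table 1995 [ 0.3767 -0.0281] [0.0692 0.3488] 0.6 z -0.0002
block 375 [0.5557 0.3267] [0.1105 0.1517] 4.2 z 0.0222
blkwhite 266 [0.5494 0.3338] [0.0956 0.0407] 62.4 z 0.025
tab 35 [0.5233 0.2805] [0.0203 0.0206] 63.8 z 0.0121
flange 91 [0.4103 0.3348] [0.0403 0.0431] 15.9 z 0.0498
mat 2147 [0.4862 0.3368] [0.1485 0.2465] 84.3 z 0.0031
cal 2083 [ 0.533  -0.0324] [0.282  0.1213] 87.0 z 0.0251
head 369 [0.5311 0.0687] [0.078 0.091] 87.1 z 0.0422
carr 270 [ 0.5174 -0.0867] [0.1001 0.0764] 20.5 z 0.0396
handle 33 [ 0.5241 -0.0893] [0.0139 0.0231] 88.9 z 0.0797
tray 1593 [ 0.5037 -0.3337] [0.1685 0.1557] 4.8 z 0.005
yel 165 [ 0.595  -0.3222] [0.0207 0.1432] 4.8 z 0.0177
cb 222 [ 0.5073 -0.3312] [0.1742 0.1395] 0.8 z 0.0422
```

View pics/crop.png

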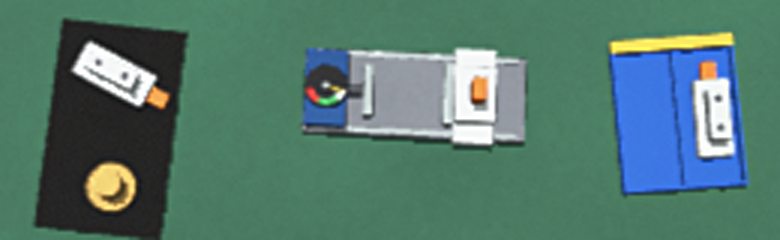

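The crop shows the tab of the block pointing down and to the right. The jaw is already about 20 mm closed, with the anvil to its left, and the tray's left lane is empty. Heights and sizes match the given ones: mat 148x247 mm, block 96x41 mm, handle top 0.080 m. Next I move above the block.

```bash
python3 -m creep '{"delta_rot":[[0,0,-0.0954],[0,0,-0.0954],[0,0,-0.0954],[0,0,-0.0954],[0,0,-0.0954],[0,0,-0.0954],[0,0,-0.0954],[0,0,-0.0954],[0,0,-0.0954],[0,0,-0.0954],[0,0,-0.0954],[0,0,-0.0954],[0,0,0],[0,0,0]],"offset":[[0.04,-0.08,0],[0.04,-0.08,0],[0.04,-0.08,0],[0.04,-0.08,0],[0.04,-0.08,0],[0.04,-0.08,0],[0.0905,-0.019,0],[0.0905,-0.019,0],[0.0905,-0.019,0],[0.0905,-0.019,0],[0.0905,-0.019,0],[0.0905,-0.019,0],[0,0,0],[0,0,0]],"grip":[-1,-1,-1,-1,-1,-1,-1,-1,-1,-1,-1,-1,-1,-1]}' 30
python3 - <<'E'
from h import *
s=arm.sense();print(s['time'],s['tool_pos'],np.round(s['joints'],2),np.round(s['tcp_rot'],3).tolist())
print(np.round(arm.camera_info('wrist')['T_tool_cam'],3).tolist())
im,W=cloud('wrist');np.savez('w1.npz',im=im,W=W);cv2.imwrite('pics/w1.png',im)
E
```

```text
time: 1.85
tool_pos: [0.5481, 0.3338, 0.2554]
tcp_rot: [[0.454, 0.891, -0.002], [0.891, -0.454, -0.0], [-0.001, -0.001, -1.0]]
contact_force: [-0.8, 0.3, -0.7]
width: 0.0856
grip_force: 0.0
1.85 [0.54807114 0.33376971 0.25543953] [-0.63  0.45  0.05  1.59 -0.03  1.11 -1.04] [[0.454, 0.891, -0.002], [0.891, -0.454, -0.0], [-0.001, -0.001, -1.0]]
[[0.0, -0.965, -0.261, 0.066], [1.0, 0.0, 0.0, 0.001], [-0.0, -0.261, 0.965, -0.118], [0.0, 0.0, 0.0, 1.0]]
```

View pics/w1.png

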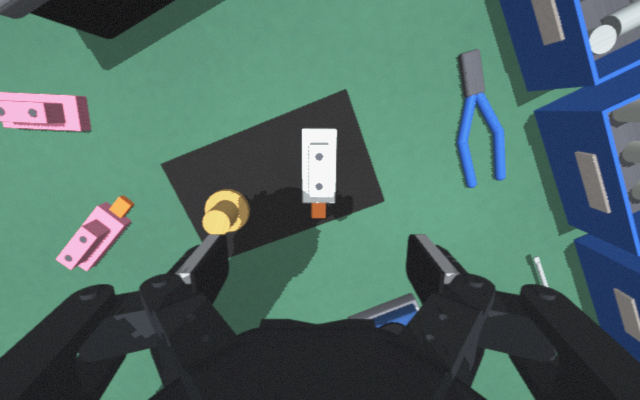

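The wrist view shows the block upright at (319,165) with its tab at (318,211). The flange is at (225,212), clear of the left finger for a descent onto the block.

Run:
```python
from h import *
z=np.load('w1.npz');im,W=z['im'],z['W'];Z=np.nan_to_num(W[...,2])
r=np.zeros(Z.shape,bool);r[115:225,290:350]=1
hsv=cv2.cvtColor(im,cv2.COLOR_BGR2HSV).astype(int)
for n,m in dict(rib=big(r&(Z>.042)&(Z<.052)),base=r&(Z>.016)&(Z<.052)&(hsv[...,1]<70),tab=r&(hsv[...,0]<20)&(hsv[...,1]>130)&(hsv[...,2]>90)&(Z>.008)).items():
    print(n,*rect(m,W),W[m].mean(0).round(4))
m=r&(Z<.006);print(np.median(Z[m]))
```

```text
rib 1031 [0.5496 0.3319] [0.0594 0.0214] 62.7 z 0.0472 [0.5498 0.3328 0.0472]
base 2453 [0.5491 0.3314] [0.0898 0.0398] 62.7 z 0.0221 [0.5508 0.3349 0.0323]
tab 200 [0.5223 0.2805] [0.0196 0.0168] 63.2 z 0.0133 [0.5223 0.2804 0.0133]
0.0031591482335878163
```

Run:
```python
from h import *
W=np.load('w1.npz')['W'];Z=np.nan_to_num(W[...,2])
for a,b in((170,240),(400,470)):
    q=Z[225:300,a:b];q=q[(q>.15)];print(np.percentile(q,[0,1,5,50]).round(4), (0.2554-q.min()))
```

```text
[0.2433 0.245  0.2486 0.2696] 0.012117485104793102
[0.2427 0.2449 0.2487 0.2706] 0.012739557892358033
```

```bash
python3 -m creep '{"delta_rot":[[0,0,-0.0033],[0,0,0],[0,0,0],[0,0,0],[0,0,0],[0,0,0],[0,0,0]],"offset":[[0.0024,-0.0044,-0.05],[0,0,-0.08],[0,0,-0.08],[0,0,-0.08],[0,0,-0.06],[0,0,-0.04],[0,0,0]],"grip":[-1,-0.2,-0.2,-0.2,-0.2,-0.2,-0.2]}' 30
```

```text
time: 2.78
tool_pos: [0.5485, 0.3315, 0.0601]
tcp_rot: [[0.458, 0.889, -0.003], [0.889, -0.458, -0.001], [-0.002, -0.002, -1.0]]
contact_force: [-0.3, -0.1, 0.8]
width: 0.0516
grip_force: 0.0
```

Open, the tips stand 12.5 mm ahead of the TCP, so the 25 mm figure applies shut. I lower to TCP z≈0.049 and grip.

```bash
python3 -m creep '{"delta_rot":[[0,0,0],[0,0,0],[0,0,0],[0,0,0],[0,0,0],[0,0,0],[0,0,0]],"offset":[[0.0016,0,-0.022],[0,0,0],[0,0,0],[0,0,0],[0,0,0],[0,0,0],[0,0,0]],"grip":[-0.2,-0.2,1,1,1,1,1]}' 40; python3 -m creep '{"delta_rot":[[0,0,0],[0,0,0],[0,0,0],[0,0,0],[0,0,0]],"offset":[[0,0,0.02],[0,0,0.08],[0,0,0.1],[0,0,0.08],[0,0,0]],"grip":[1,1,1,1,1]}' 40
```

```text
time: 3.65
tool_pos: [0.5512, 0.332, 0.0512]
tcp_rot: [[0.459, 0.888, 0.001], [0.888, -0.459, 0.001], [0.001, 0.0, -1.0]]
contact_force: [-1.4, 1.0, 5.3]
width: 0.021
grip_force: 41.1
time: 4.28
tool_pos: [0.5534, 0.3323, 0.1944]
tcp_rot: [[0.46, 0.888, 0.006], [0.888, -0.46, 0.004], [0.006, 0.004, -1.0]]
contact_force: [0.3, 0.4, -3.8]
width: 0.0213
grip_force: 40.0
```

```bash
python3 -m creep '{"delta_rot":[[0,0,0.1063],[0,0,0.1063],[0,0,0.1063],[0,0,0.1063],[0,0,0.1063],[0,0,0.1063],[0,0,0.1063],[0,0,0.1063],[0,0,0.1063],[0,0,0.1063],[0,0,0.1063],[0,0,0.1063],[0,0,0],[0,0,0],[0,0,0]],"offset":[[0.0112,-0.0562,0.0093],[0.0112,-0.0562,0.0093],[0.0112,-0.0562,0.0093],[0.0112,-0.0562,0.0093],[0.0112,-0.0562,0.0093],[0.0112,-0.0562,0.0093],[0.0112,-0.0562,0.0093],[0.0112,-0.0562,0.0093],[0.0112,-0.0562,0.0093],[0.0112,-0.0562,0.0093],[0.0112,-0.0562,0.0093],[0.0112,-0.0562,0.0093],[0,0,0],[0,0,0],[0,0,0]],"grip":[1,1,1,1,1,1,1,1,1,1,1,1,1,1,1]}' 40
python3 - <<'E'
from h import *
s=arm.sense();print(s['time'],s['tool_pos'],np.round(s['joints'],2))
im,W=cloud('wrist');np.savez('w2.npz',im=im,W=W);cv2.imwrite('pics/w2.png',im)
E
```

```text
time: 6.15
tool_pos: [0.6175, -0.0041, 0.2452]
tcp_rot: [[-0.999, 0.043, -0.002], [0.043, 0.999, 0.001], [0.002, 0.001, -1.0]]
contact_force: [0.6, 0.5, -4.5]
width: 0.0212
grip_force: 40.0
6.15 [ 0.61751297 -0.0041291   0.24520883] [ 0.17  0.44 -0.28  1.65  0.13  1.08  1.39]
```

View pics/w2.png

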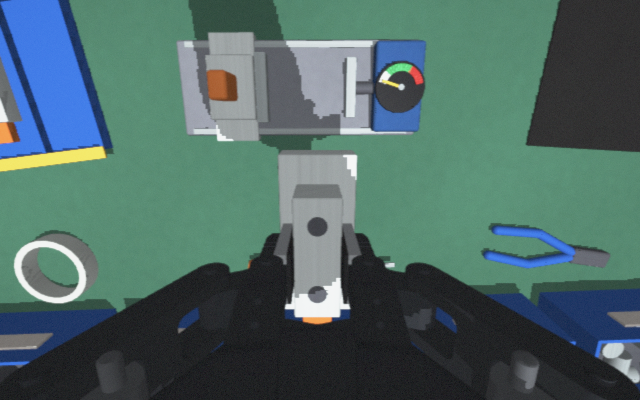

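The caliper lies at (180–425, 40–135). The handle is at (222,85), the jaw plate's face at about x=267, the anvil at (350,87) and the dial at (401,86). The block is held straight, with its tab towards world +x.

Run:
```python
from h import *
z=np.load('w2.npz');im,W=z['im'],z['W'];Z=np.nan_to_num(W[...,2])
r=np.zeros(Z.shape,bool);r[25:146,165:435]=1
hsv=cv2.cvtColor(im,cv2.COLOR_BGR2HSV).astype(int)
bed=big(r&(Z>.012)&(Z<.09));print('all',*rect(bed,W))
b2=r&(Z>.017)&(Z<.023);print('bedtop',*rect(b2,W))
hd=big(r&(Z>.04)&(Z<.05)&(hsv[...,1]>0)&(np.arange(640)[None]>370));print('head',*rect(hd,W))
ha=big(r&(Z>.074)&(Z<.086));print('handle',*rect(ha,W))
# caliper frame
a=np.deg2rad(87.5);ex=np.array([np.cos(a),np.sin(a)]);ey=np.array([-ex[1],ex[0]])
# edges of the bed long sides: fit
for n,m in dict(bed=b2,head=hd,handle=ha,anv=big(r&(Z>.030)&(Z<.039)&(np.arange(640)[None]>335)&(np.arange(640)[None]<360)),jp=big(r&(Z>.030)&(Z<.039)&(np.arange(640)[None]>250)&(np.arange(640)[None]<275)),car=r&(Z>.039)&(Z<.044)&(np.arange(640)[None]<262)).items():
    q=W[m][:,:2];x=q@ex;y=q@ey;print(n,len(q),'x',np.percentile(x,[1,50,99]).round(4),'y',np.percentile(y,[1,50,99]).round(4),'z',Z[m].mean().round(4))
# held block
r=np.zeros(Z.shape,bool);r[148:330,270:360]=1
for n,m in dict(rib=big(r&(Z>.23)&(Z<.26)),base=r&(Z>.205)&(Z<.225)).items():
    print(n,*rect(m,W))
```

```text
all 23463 [ 0.5292 -0.0212] [0.2589 0.1103] 87.7 z 0.022
bedtop 12064 [ 0.5269 -0.0216] [0.2579 0.104 ] 87.8 z 0.0203
head 3055 [0.5335 0.0827] [0.0508 0.0867] 87.7 z 0.0447
handle 612 [ 0.5265 -0.0918] [0.0185 0.025 ] 87.3 z 0.0799
bed 12064 x [-0.1255  0.0041  0.0883] y [-0.5786 -0.5269 -0.4809] z 0.0203
head 3055 x [0.082  0.1048 0.1289] y [-0.5706 -0.5285 -0.4879] z 0.0438
handle 612 x [-0.0771 -0.0676 -0.0598] y [-0.5425 -0.5299 -0.5177] z 0.0796
anv 659 x [0.0519 0.0572 0.0664] y [-0.5588 -0.529  -0.5001] z 0.0357
jp 913 x [-0.0433 -0.0368 -0.0309] y [-0.5646 -0.5281 -0.4955] z 0.036
car 2165 x [-0.09   -0.0598 -0.0431] y [-0.5614 -0.5313 -0.499 ] z 0.0411
rib 7784 [ 0.618  -0.0035] [0.063  0.0408] 15.1 z 0.2413
base 4142 [ 0.6267 -0.0051] [0.0401 0.1063] 87.7 z 0.2152
```

The sizes check: bed 259 mm, head 51 mm, handle 18.5x25 mm. The caliper origin is (0.5293, −0.0212) at 87.7°, J≈27.5 mm, and the jaw-to-anvil gap is about 83 mm.

```bash
python3 -m creep '{"delta_rot":[[0,0,0.002],[0,0,0],[0,0,0],[0,0,0],[0,0,0],[0,0,0],[0,0,0],[0,0,0],[0,0,0],[0,0,0]],"offset":[[-0.0445,-0.004,-0.02],[-0.0445,-0.004,-0.02],[-0.0445,-0.004,-0.02],[-0.0445,-0.004,-0.02],[0,0,-0.06],[0,0,-0.06],[0,0,-0.06],[0,0,-0.05],[0,0,0],[0,0,0]],"grip":[1,1,1,1,1,1,1,1,1,1]}' 40
python3 - <<'E'
from h import *
s=arm.sense();print(s['tool_pos'],s['contact_force'])
E
```

```text
time: 7.45
tool_pos: [0.53, -0.0132, 0.092]
tcp_rot: [[-0.999, 0.041, 0.001], [0.041, 0.999, 0.0], [-0.001, 0.0, -1.0]]
contact_force: [0.1, -0.1, -4.1]
width: 0.0211
grip_force: 39.9
[ 0.52995623 -0.01315728  0.09198515] [ 0.09368796 -0.13623096 -4.09615175]
```

```bash
python3 -m creep '{"delta_rot":[[0,0,0],[0,0,0],[0,0,0],[0,0,0],[0,0,0]],"offset":[[0,0,-0.014],[0,0,-0.014],[0,0,-0.012],[0,0,-0.004],[0,0,0]],"grip":[1,1,1,1,1]}' 40;  python3 -m creep '{"delta_rot":[[0,0,0],[0,0,0],[0,0,0]],"offset":[[0,0,-0.002],[0,0,-0.002],[0,0,0]],"grip":[1,1,1]}' 40
```

```text
time: 8.07
tool_pos: [0.529, -0.0138, 0.0689]
tcp_rot: [[-0.999, 0.041, -0.001], [0.041, 0.999, 0.0], [0.001, 0.0, -1.0]]
contact_force: [0.0, 0.6, -3.8]
width: 0.0208
grip_force: 40.0
time: 8.45
tool_pos: [0.5295, -0.0138, 0.0681]
tcp_rot: [[-0.999, 0.041, 0.001], [0.041, 0.999, -0.0], [-0.001, -0.0, -1.0]]
contact_force: [-3.3, 0.6, 5.2]
width: 0.0213
grip_force: 41.1
```

```bash
python3 -m creep '{"delta_rot":[[0,0,0],[0,0,0],[0,0,0],[0,0,0],[0,0,0],[0,0,0],[0,0,0],[0,0,0],[0,0,0],[0,0,0]],"offset":[[0,0,0],[0,0,0],[0,0,0],[0,0,0.02],[0,0,0.05],[0,0,0.06],[-0.002,-0.05,0],[-0.002,-0.05,0],[-0.002,-0.055,0],[0,0,0]],"grip":[0.1,0.1,0.1,0.1,0.1,0.1,0.1,0.1,0.1,0.1]}' 30
python3 - <<'E'
from h import *
s=arm.sense();im,W=cloud('wrist');np.savez('w3.npz',im=im,W=W);cv2.imwrite('pics/w3.png',im)
E
```

```text
time: 9.7
tool_pos: [0.5261, -0.0941, 0.1327]
tcp_rot: [[-0.999, 0.046, 0.0], [0.046, 0.999, -0.001], [-0.001, -0.001, -1.0]]
contact_force: [0.4, 0.2, 0.3]
width: 0.0381
grip_force: 0.0
```

View pics/w3.png

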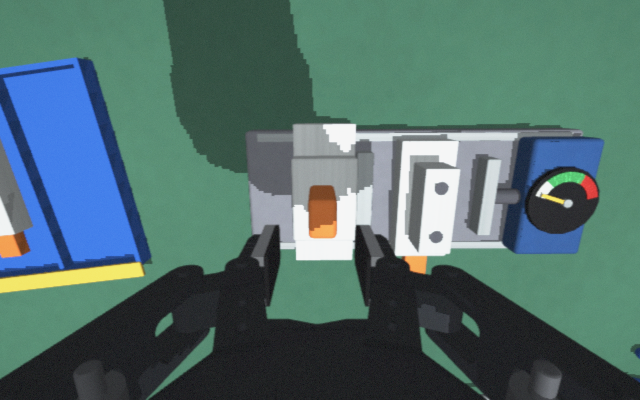

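The block lies flat across the bed at (428,195) between jaw and anvil, and the handle at (322,210) sits between the fingers. I descend and pinch it.

```bash
python3 -m creep '{"delta_rot":[[0,0,0],[0,0,0],[0,0,0],[0,0,0],[0,0,0],[0,0,0],[0,0,0],[0,0,0],[0,0,0]],"offset":[[0.001,0.005,-0.04],[0,0,-0.04],[0,0,-0.038],[0,0,0],[0,0,0],[0,0,0],[0,0,0],[0,0,0],[0,0,0]],"grip":[0.1,0.1,0.1,0.1,1,1,1,1,1]}' 40
python3 - <<'E'
from h import *
s=arm.sense();print(s['tool_pos'],s['contact_force'])
z=np.load('w3.npz');im,W=z['im'],z['W'];Z=np.nan_to_num(W[...,2])
O=np.array([.5293,-.0212]);ex=np.array([.0401,.9992]);ey=np.array([-.9992,.0401])
c=np.arange(640)[None];rr=np.arange(400)[:,None]
for n,m in dict(base=(Z>.034)&(Z<.042)&(c>390)&(c<460)&(rr>135)&(rr<258),jp=(Z>.03)&(Z<.039)&(c>355)&(c<380)&(rr>150)&(rr<225),anv=(Z>.03)&(Z<.04)&(c>470)&(c<500)&(rr>150)&(rr<240)).items():
    q=W[m][:,:2]-O;print(n,m.sum(),np.percentile(q@ex,[1,99]).round(4),np.percentile(q@ey,[1,99]).round(4),*rect(m,W))
E
```

```text
time: 10.88
tool_pos: [0.5272, -0.0885, 0.074]
tcp_rot: [[-0.999, 0.041, 0.001], [0.041, 0.999, -0.0], [-0.001, 0.0, -1.0]]
contact_force: [-2.5, 0.7, 5.9]
width: 0.0176
grip_force: 42.1
[ 0.52720565 -0.08854123  0.07402755] [-2.53653936  0.74265337  5.90466744]
base 2866 [-0.0136  0.0253] [-0.0455  0.0438] 2866 [ 0.5307 -0.0149] [0.0404 0.0902] 87.4 z 0.038
jp 1125 [-0.0444 -0.0329] [-0.0198  0.035 ] 1125 [ 0.5206 -0.0595] [0.0129 0.056 ] 88.3 z 0.036
anv 1377 [0.0497 0.064 ] [-0.0285  0.0299] 1377 [0.5313 0.0364] [0.0169 0.0597] 87.9 z 0.0356
```

```bash
python3 -m creep '{"delta_rot":[[0,0,0],[0,0,0],[0,0,0],[0,0,0],[0,0,0],[0,0,0],[0,0,0],[0,0,0],[0,0,0],[0,0,0],[0,0,0],[0,0,0]],"offset":[[0.0003,0.008,0],[0.0003,0.008,0],[0.0003,0.008,0],[0.0003,0.008,0],[0.0003,0.008,0],[0.0003,0.008,0],[0.0003,0.008,0],[0.0003,0.008,0],[0.0003,0.008,0],[0.0003,0.008,0],[0,0,0],[0,0,0]],"grip":[1,1,1,1,1,1,1,1,1,1,1,1]}' 40
python3 - <<'E'
from h import *
s=arm.sense();print(s['tool_pos'],s['contact_force'])
im,W=cloud('wrist');np.savez('w4.npz',im=im,W=W);cv2.imwrite('pics/w4.png',im)
E
```

```text
time: 12.38
tool_pos: [0.5287, -0.05, 0.074]
tcp_rot: [[-0.999, 0.042, 0.001], [0.042, 0.999, -0.001], [-0.001, -0.001, -1.0]]
contact_force: [-1.6, -3.0, 5.9]
width: 0.0177
grip_force: 42.2
[ 0.52872021 -0.05004228  0.07399484] [-1.55700172 -3.00176849  5.86715551]
```

View pics/w4.png

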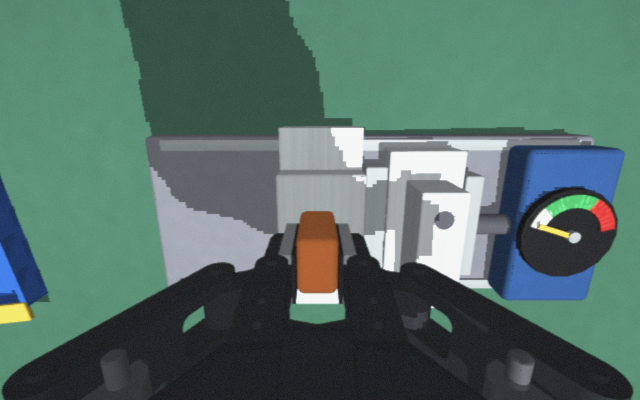

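The block is square against the jaw and nearly at the anvil. The needle is still at its rest position in the white at (550,230).

```bash
python3 -m creep '{"delta_rot":[[0,0,0],[0,0,0],[0,0,0],[0,0,0]],"offset":[[0,0.005,0],[0,0.005,0],[0,0.004,0],[0,0,0]],"grip":[1,1,1,1]}' 40
python3 - <<'E'
from h import *
s=arm.sense();print(s['tool_pos'],s['contact_force'])
im,W=cloud('wrist');c=im[180:285,500:630];cv2.imwrite('pics/d5.png',cv2.resize(c,None,fx=3,fy=3))
hsv=cv2.cvtColor(c,cv2.COLOR_BGR2HSV).astype(int);m=(hsv[...,0]>18)&(hsv[...,0]<36)&(hsv[...,1]>120)&(hsv[...,2]>120)
v,u=np.nonzero(m);print(len(u),u.mean()+500,v.mean()+180,np.c_[u,v][[0,-1]]+[500,180])
E
```

```text
time: 12.92
tool_pos: [0.5289, -0.0453, 0.074]
tcp_rot: [[-0.999, 0.044, 0.001], [0.044, 0.999, -0.004], [-0.002, -0.004, -1.0]]
contact_force: [-1.2, -9.3, 4.3]
width: 0.0174
grip_force: 42.0
[ 0.52890798 -0.04532209  0.07401894] [-1.19165648 -9.3417709   4.30646962]
186 551.8548387096774 223.09139784946237 [[543 211]
 [560 234]]
```

```bash
python3 -m creep '{"delta_rot":[[0,0,0],[0,0,0],[0,0,0],[0,0,0]],"offset":[[0,0.004,0],[0,0.004,0],[0,0,0],[0,0,0]],"grip":[1,1,1,1]}' 40
python3 - <<'E'
from h import *
s=arm.sense();print(s['tool_pos'],s['contact_force'])
im,W=cloud('wrist');c=im[180:285,490:630];cv2.imwrite('pics/d6.png',cv2.resize(c,None,fx=4,fy=4))
E
```

```text
time: 13.48
tool_pos: [0.529, -0.0426, 0.074]
tcp_rot: [[-0.999, 0.045, 0.002], [0.045, 0.999, -0.005], [-0.002, -0.005, -1.0]]
contact_force: [-0.3, -10.6, 5.0]
width: 0.0174
grip_force: 42.0
[ 0.52898223 -0.0426343   0.07402056] [ -0.28002    -10.59904763   4.98697498]
```

View pics/d6.png

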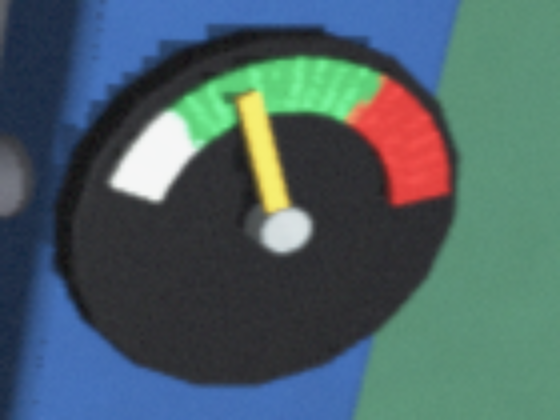

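The needle stands about a third of the way into the green. I hold it there for 1.5 s.

```bash
python3 -m creep '{"delta_rot":[[0,0,0],[0,0,0],[0,0,0],[0,0,0],[0,0,0],[0,0,0],[0,0,0],[0,0,0],[0,0,0],[0,0,0],[0,0,0],[0,0,0]],"offset":[[0,0.001,0],[0,0,0],[0,0,0],[0,0,0],[0,0,0],[0,0,0],[0,0,0],[0,0,0],[0,0,0],[0,0,0],[0,0,0],[0,0,0]],"grip":[1,1,1,1,1,1,1,1,1,1,1,1]}' 40
python3 - <<'E'
from h import *
s=arm.sense();print(s['tool_pos'],s['contact_force'])
im,W=cloud('wrist');c=im[180:285,490:630]
hsv=cv2.cvtColor(c,cv2.COLOR_BGR2HSV).astype(int);m=(hsv[...,0]>18)&(hsv[...,0]<36)&(hsv[...,1]>120)&(hsv[...,2]>120)
v,u=np.nonzero(m);print(len(u),(np.c_[u,v][[0,-1]])*4)
E
python3 -m creep '{"delta_rot":[[0,0,0],[0,0,0],[0,0,0],[0,0,0],[0,0,0],[0,0,0],[0,0,0],[0,0,0],[0,0,0],[0,0,0],[0,0,0],[0,0,0]],"offset":[[0,-0.008,0],[-0.0006,-0.014,0],[-0.0006,-0.014,0],[-0.0006,-0.014,0],[-0.0006,-0.014,0],[-0.0006,-0.014,0],[-0.0006,-0.014,0],[-0.0006,-0.014,0],[-0.0006,-0.014,0],[-0.0006,-0.014,0],[-0.0006,-0.014,0],[0,0,0]],"grip":[1,1,1,1,1,1,1,1,1,1,1,1]}' 40
```

```text
time: 15.02
tool_pos: [0.529, -0.0426, 0.074]
tcp_rot: [[-0.999, 0.045, 0.002], [0.045, 0.999, -0.005], [-0.002, -0.005, -1.0]]
contact_force: [-0.6, -11.4, 4.7]
width: 0.0173
grip_force: 42.0
[ 0.52901376 -0.04259406  0.0740342 ] [ -0.63102691 -11.44429345   4.65160652]
202 [[244  92]
 [272 208]]
time: 16.58
tool_pos: [0.5262, -0.1115, 0.074]
tcp_rot: [[-0.999, 0.042, 0.002], [0.042, 0.999, -0.0], [-0.002, -0.0, -1.0]]
contact_force: [0.1, -1.3, 4.7]
width: 0.0173
grip_force: 42.0
```

Needle unchanged through the hold. I slide on to the open stop.

```bash
python3 -m creep '{"delta_rot":[[0,0,0],[0,0,0],[0,0,0],[0,0,0],[0,0,0]],"offset":[[0,-0.006,0],[0,-0.006,0],[0,-0.004,0],[0,-0.004,0],[0,0,0]],"grip":[1,1,1,1,1]}' 40
```

```text
time: 17.2
tool_pos: [0.526, -0.1181, 0.074]
tcp_rot: [[-0.999, 0.039, 0.001], [0.039, 0.999, 0.003], [-0.001, 0.003, -1.0]]
contact_force: [-2.7, 8.3, 7.9]
width: 0.0176
grip_force: 42.4
```

The 8 N stop force at the expected position means the jaw is fully open. I release, rise, and look at the block.

```bash
python3 -m creep '{"delta_rot":[[0,0,0],[0,0,0],[0,0,0],[0,0,0],[0,0,0],[0,0,0],[0,0,0],[0,0,0],[0,0,0],[0,0,0],[0,0,0]],"offset":[[0,0.004,0],[0,0,0],[0,0,0],[0,0,0.04],[0,0,0.08],[0,0,0.08],[0.002,0.085,0],[0.002,0.085,0],[0.004,0.08,0],[0,0,0],[0,0,0]],"grip":[0.3,0.3,0.1,0.1,0.1,0.1,0.1,0.1,0.1,0.1,0.1]}' 40
python3 - <<'E'
from h import *
s=arm.sense();print(np.round(s['joints'],2))
im,W=cloud('wrist');np.savez('w7.npz',im=im,W=W);cv2.imwrite('pics/w7.png',im);Z=np.nan_to_num(W[...,2])
O=np.array([.5293,-.0212]);ex=np.array([.0401,.9992]);ey=np.array([-.9992,.0401])
def q(n,m):
    if m.sum()<20: print(n,m.sum());return
    p=W[m][:,:2]-O;print(n,np.percentile(p@ex,[1,99]).round(4),np.percentile(p@ey,[1,99]).round(4),*rect(m,W))
X=(W[...,:2]-O)@ex
Y=(W[...,:2]-O)@ey
b=(abs(Y)<.055)
q('base',b&(X>0)&(X<.0497)&(Z>.034)&(Z<.042)); q('rib',b&(X>0)&(X<.06)&(Z>.059)&(Z<.068)); q('handle',b&(X<-.05)&(Z>.074)&(Z<.085))
E
```

```text
time: 18.58
tool_pos: [0.5291, 0.0048, 0.1729]
tcp_rot: [[-0.999, 0.042, -0.0], [0.042, 0.999, -0.001], [0.0, -0.001, -1.0]]
contact_force: [-0.8, -1.0, 0.3]
width: 0.0382
grip_force: 0.0
[ 0.19  0.38 -0.3   1.93  0.15  0.86  1.34]
base [0.0109 0.0495] [-0.0447  0.0438] 2277 [0.5314 0.0089] [0.0391 0.0897] 87.7 z 0.038
rib [0.0199 0.0414] [-0.0307  0.0288] 2024 [0.5316 0.0095] [0.022  0.0602] 87.4 z 0.0641
handle [-0.1055 -0.0883] [-0.012   0.0132] 873 [ 0.5251 -0.1181] [0.018 0.026] 87.4 z 0.0798
```

View pics/w7.png

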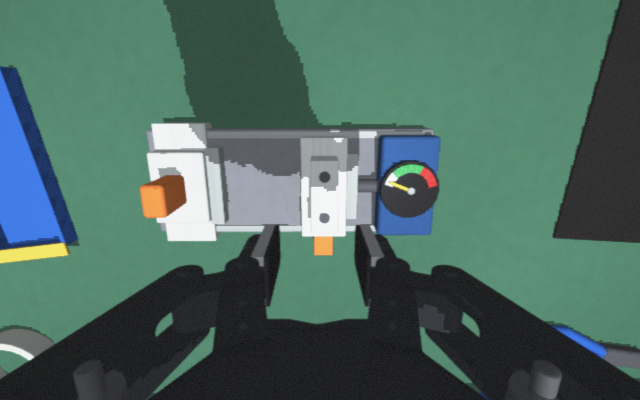

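The block lies flat at the anvil, rib centre (0.5316, 0.0095). The handle is back at x≈−97 mm with the needle at rest. I grip the block.

```bash
python3 -m creep '{"delta_rot":[[0,0,0],[0,0,0],[0,0,0],[0,0,0],[0,0,0],[0,0,0],[0,0,0],[0,0,0],[0,0,0],[0,0,0]],"offset":[[0.005,0.009,-0.03],[0,0,-0.06],[0,0,-0.06],[0,0,-0.04],[0,0,-0.017],[0,0,0],[0,0,0],[0,0,0],[0,0,0],[0,0,0]],"grip":[0.1,0.1,0.1,0.1,0.1,0.1,1,1,1,1]}' 40
```

```text
time: 19.88
tool_pos: [0.5323, 0.0099, 0.0703]
tcp_rot: [[-0.999, 0.042, 0.001], [0.042, 0.999, -0.0], [-0.001, -0.0, -1.0]]
contact_force: [0.1, -1.3, 4.3]
width: 0.0214
grip_force: 41.1
```

```bash
python3 -m creep '{"delta_rot":[[0,0,0],[0,0,0],[0,0,0],[0,0,0],[0,0,0.02],[0,0,0.02],[0,0,0.02],[0,0,0.02],[0,0,0],[0,0,0],[0,0,0],[0,0,0]],"offset":[[0,0,0.02],[0,0,0.06],[0,0,0.08],[0,0,0.08],[0.0227,-0.08,0.037],[0.0227,-0.08,0.037],[0.0227,-0.08,0.037],[0.0227,-0.08,0.037],[0.0227,-0.08,0.037],[0.0227,-0.08,0.037],[0,0,0],[0,0,0]],"grip":[1,1,1,1,1,1,1,1,1,1,1,1]}' 40
python3 - <<'E'
from h import *
s=arm.sense();print(np.round(s['joints'],2))
im,W=cloud('wrist');np.savez('w8.npz',im=im,W=W);cv2.imwrite('pics/w8.png',im);Z=np.nan_to_num(W[...,2])
hsv=cv2.cvtColor(im,cv2.COLOR_BGR2HSV).astype(int);H,S=hsv[...,0],hsv[...,1]
roi=(W[...,0]>.38)&(W[...,0]<.64)&(W[...,1]<-.23)&(W[...,1]>-.44)
m=big(roi&(H>100)&(H<130)&(S>100)&(Z<.022));print('tray',*rect(m,W))
mw=roi&(H>100)&(H<130)&(S>100)&(Z>.013)&(Z<.02);print('wall',*rect(mw,W))
m=big(roi&(H>20)&(H<35)&(S>100)&(Z>.014));print('yel',*rect(m,W))
m=big(roi&(Z>.045)&(Z<.052));print('cbrib',*rect(m,W))
m=roi&(H<19)&(S>130)&(Z>.008)&(Z<.02);print('cbtab',*rect(m,W))
E
```

```text
time: 21.38
tool_pos: [0.5992, -0.2286, 0.2998]
tcp_rot: [[-0.996, -0.085, -0.002], [-0.085, 0.996, 0.002], [0.001, 0.002, -1.0]]
contact_force: [-1.0, 1.1, -4.5]
width: 0.0207
grip_force: 40.2
[ 0.51  0.43 -0.25  1.53  0.11  1.2   1.89]
tray 12959 [ 0.5034 -0.3318] [0.1702 0.1463] 4.8 z 0.0045
wall 2019 [ 0.5043 -0.332 ] [0.1657 0.1456] 4.8 z 0.0158
yel 931 [ 0.591  -0.3208] [0.0324 0.1509] 15.3 z 0.0182
cbrib 1069 [ 0.506  -0.3707] [0.0597 0.0226] 3.3 z 0.0483
cbtab 215 [ 0.5623 -0.3665] [0.0209 0.0164] 2.9 z 0.0143
```

View pics/w8.png

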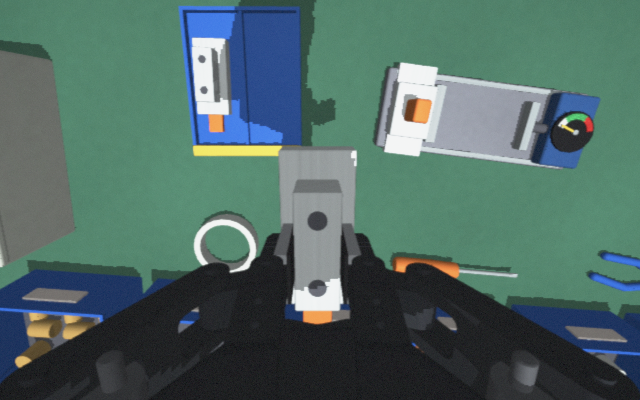

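The tray centre is (0.5036, −0.3319) at 4.8°, outside 170x146 mm as given. The right lane in view, world +y, is empty. The block target is (0.490, −0.298).

```bash
python3 -m creep '{"delta_rot":[[0,0,0],[0,0,0],[0,0,0],[0,0,0],[0,0,0],[0,0,0],[0,0,0],[0,0,0],[0,0,0],[0,0,0],[0,0,0]],"offset":[[-0.0435,-0.0275,-0.02],[-0.0435,-0.0275,-0.02],[-0.0435,-0.0275,-0.02],[-0.0435,-0.0275,-0.02],[-0.0435,-0.0275,-0.02],[0,0,-0.065],[0,0,-0.065],[0,0,-0.065],[0,0,-0.065],[0,0,0],[0,0,0]],"grip":[1,1,1,1,1,1,1,1,1,1,1]}' 40
```

```text
time: 22.8
tool_pos: [0.4919, -0.2978, 0.1216]
tcp_rot: [[-0.996, -0.086, 0.001], [-0.086, 0.996, -0.0], [-0.001, -0.0, -1.0]]
contact_force: [0.1, -0.3, -4.2]
width: 0.0214
grip_force: 40.2
```

```bash
python3 -m creep '{"delta_rot":[[0,0,0],[0,0,0],[0,0,0],[0,0,0],[0,0,0],[0,0,0]],"offset":[[-0.002,0.001,-0.04],[0,0,-0.04],[0,0,-0.03],[0,0,-0.014],[0,0,-0.005],[0,0,0]],"grip":[1,1,1,1,1,1]}' 40; python3 -m creep '{"delta_rot":[[0,0,0],[0,0,0],[0,0,0]],"offset":[[0,0,-0.002],[0,0,-0.002],[0,0,0]],"grip":[1,1,1]}' 40
```

```text
time: 23.55
tool_pos: [0.4904, -0.2982, 0.0565]
tcp_rot: [[-0.996, -0.084, 0.001], [-0.084, 0.996, -0.0], [-0.001, -0.0, -1.0]]
contact_force: [0.4, -0.3, -4.6]
width: 0.0208
grip_force: 40.3
time: 23.92
tool_pos: [0.4903, -0.2982, 0.0544]
tcp_rot: [[-0.996, -0.084, 0.0], [-0.084, 0.996, -0.0], [-0.0, -0.0, -1.0]]
contact_force: [0.1, -0.7, -2.9]
width: 0.021
grip_force: 40.4
```

```bash
python3 -m creep '{"delta_rot":[[0,0,0],[0,0,0],[0,0,0]],"offset":[[0,0,-0.001],[0,0,-0.001],[0,0,0]],"grip":[1,1,1]}' 40
```

```text
time: 24.3
tool_pos: [0.4903, -0.2982, 0.0543]
tcp_rot: [[-0.996, -0.084, 0.0], [-0.084, 0.996, -0.001], [-0.0, -0.001, -1.0]]
contact_force: [-2.8, 1.6, 7.8]
width: 0.0206
grip_force: 41.8
```

On the floor. I release, rise, and check.

```bash
python3 -m creep '{"delta_rot":[[0,0,0],[0,0,0],[0,0,0],[0,0,0],[0,0,0],[0,0,0],[0,0,0],[0,0,0],[0,0,0]],"offset":[[0,0,0],[0,0,0],[0,0,0],[0,0,0.03],[0,0,0.06],[0.03,0,0.09],[0.03,0,0.09],[0.03,0,0.09],[0,0,0]],"grip":[0.3,0.1,0.1,0.1,0.1,0.1,0.1,0.1,0.1]}' 40
python3 - <<'E'
from h import *
im,W=cloud('wrist');cv2.imwrite('pics/w9.png',im);Z=np.nan_to_num(W[...,2])
O=np.array([.5036,-.3319]);ex=np.array([.9965,.0837]);ey=np.array([-.0837,.9965])
X=(W[...,:2]-O)@ex;Y=(W[...,:2]-O)@ey;r=(abs(X)<.08)&(Y>.004)&(Y<.066)
m=r&(Z>.045)&(Z<.052);print('rib',X[m].mean(),Y[m].mean(),*rect(m,W))
m=r&(Z>.02)&(Z<.025);print('base',*rect(m,W))
O=np.array([.5293,-.0212]);e=np.array([.0401,.9992]);x=(W[...,:2]-O)@e
m=(Z>.074)&(Z<.085)&(abs(W[...,0]-.526)<.03)&(x<-.05)&(x>-.13);print('handle x',m.sum(),np.percentile(x[m],[1,99]) if m.any() else '')
E
```

```text
time: 25.42
tool_pos: [0.539, -0.2987, 0.239]
tcp_rot: [[-0.996, -0.085, 0.009], [-0.086, 0.996, -0.004], [-0.009, -0.005, -1.0]]
contact_force: [0.8, 0.2, -0.8]
width: 0.0386
grip_force: 0.0
rib -0.011812093429896175 0.033706987886309804 1283 [ 0.4898 -0.2989] [0.0587 0.0213] 4.6 z 0.0481
base 1746 [ 0.49   -0.2992] [0.0895 0.0399] 4.5 z 0.0221
handle x 546 [-0.10740136 -0.09012055]
```

View pics/w9.png

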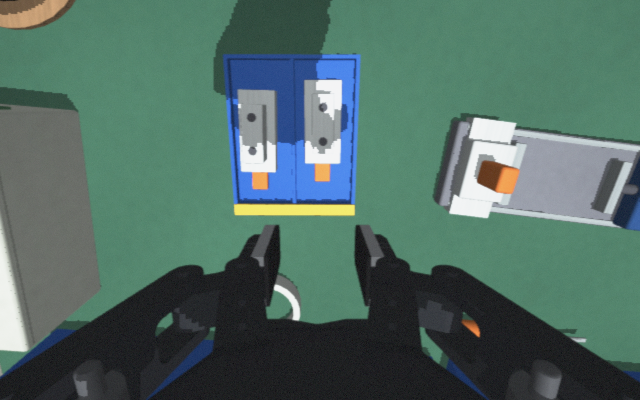

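The block at (322,120) lies flat and centred in its lane, its tab towards the yellow end. The checked block is in its own lane and the jaw is open (handle at about −98 mm).

```bash
python3 -c "
from bench import arm
print(arm.finish_job())"
```

```text
the job is handed in; nothing more can be done
None
```

The job is handed in at about 25 s: the needle was held in the green for over a second, the jaw is fully back open, and the block lies flat in the empty tray lane with its tab towards the yellow end.

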